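Prove a toggle clamp on a screw jack in its nest

TASK

Gently push the screw jack, by its foot, fully home against the two brass side stops and the brass end stop of its nest, then swing the toggle clamp by its red ball knob over centre until it locks on the jack's foot, and let go so that it is seen to hold by itself. Then take the handle again and swing it back fully open, let go, and leave the jack standing home in the nest. Leave the other things on the bench alone.

Things in the scene. Friction and masses are not known exactly. Their poses are not given: they have to be found in the camera images.
- fixture: The nest: dark steel plate 145 x 340 mm, top 12 mm above the bench, fixed, with a steel toggle clamp and three rigid brass stops, 15 mm high above the plate. Origin: on the bench, under the clamp. x points from the robot's side across to the two side stops, y along the plate from clamp to jack, z up. The plate spans x -82 to +62, y -145 to +195 mm.
- nest_home (a point): Where point jack_foot lies when the jack is home: x 0, y +108, z +21 mm in the fixture's frame, same axes. From here the two side stops' faces are at x = +36 mm (22 mm wide, at y = -38 and +38 mm), the end stop's face (34 mm wide, in front of the clamp) at y = -60 mm. So the jack is pushed home along +x and along -y.
- jack_foot (a point): Centre of the jack's rectangular foot, 72 mm (x) by 120 mm (y), 18 mm thick; half-way up it, 9 mm above the plate. Axes are the foot's; home, they match nest_home's. At the start it lies 12 to 28 mm short of home in x and 10 to 28 mm off in y, turned by up to 0.12 rad.
- jack: Silvery cast-steel screw jack, 0.6 to 0.95 kg, loose, slides on the plate; origin under the foot's centre. Round body (54 mm wide at the root, 38 mm above) on the foot at y = +25 mm; 36 mm cap, top at z = 85 mm. A crank with a black knob on the +x side, at z = 42 mm, reaches x = +76 mm above the side stops. Fingers must not push it with over 60 N, nor tip it.
- clamp_handle (a joint): Handle angle, rad: 0 fully open, 1.38 dead centre, 1.50 locked on its stop. It turns about nest_home's x axis through clamp_pivot and points (1.70 - value) rad above level -y: upright when open, down towards -y when locked, as the arm comes down on the foot. Resists with about 7 N at the knob near dead centre, then snaps home and stays; elsewhere it stays where left (1 N friction).
- clamp_pivot (a point): The handle's pivot axis at mid-width of the steel clamp, 62 mm above the bench; at x = 0, y = -123 mm, z = +41 mm from nest_home. Fixed.
- clamp_grip (a point): Centre of the red ball knob, 32 mm in diameter, at the end of the clamp's handle (13 mm steel rod), 128 mm from the pivot. About 189 mm above the bench when open, 87 mm when locked. Can be pushed, or pinched from above along nest_home's x and turns between the fingers as the handle swings. Its axes turn with the handle.
- clamp_pad: Black rubber pad, 20 mm diameter, sprung, at the end of the clamp arm. Open, the arm stands upright next to the handle on its +y side, its tip about 120 mm above the bench, the pad pointing to +y; closed, the pad presses with about 24 N on the jack's foot, 33 mm from nest_home towards -y, beside the jack's round body.
- cube_mid (a point): Green anodized modular fixture cube, 60 mm, loose; its centre. Leave alone.
- plunger_mid (a point): Stainless toggle plunger on a 100 x 45 mm base, 120 mm long, 82 mm high, loose; point 30 mm above the bench at its middle. Leave alone.
- washers_mid (a point): Stack of bronze thrust washers, 68 mm in diameter, 36 mm high, loose as one piece; its centre. Leave alone.
- pusher_mid (a point): Grey rubber-tipped pusher, 130 mm long, 32 mm wide, 28 mm high, loose; its middle, 14 mm above the bench. Leave alone.
Not all that is in view belongs to the job. Leave any pink look-alike of the jack alone.

How it is judged (in metres and radians):
On the way, in this order (a step that is already met when the one before it is completed fails the run):
1. the jack is home against all three stops (within 2.5 mm and 0.03 rad), the clamp still open (x of jack_foot in the frame of nest_home between -0.0025 and 0.0025 m and y of jack_foot in the frame of nest_home between -0.0025 and 0.0025 m and angle between the x axis of jack_foot and the x axis of nest_home, either way round below 0.03 rad and value of joint clamp_handle below 0.6 rad), for 0.2 s.
2. the clamp is locked past dead centre (over 1.42 rad), its pad presses on the jack with over 12 N, the jack is home, and the fingers touch nothing, for half a second (value of joint clamp_handle above 1.42 rad and contact force between clamp_pad and jack above 12 N and contact force between the fingers and anything else below 0.3 N and x of jack_foot in the frame of nest_home between -0.0035 and 0.0035 m and y of jack_foot in the frame of nest_home between -0.0035 and 0.0035 m), for 0.5 s.
At the end, for the whole second after the job is handed in: The clamp handle is fully open again (under 0.25 rad) and at rest; the jack stands on the nest plate, at rest, home against the stops within 3.5 mm and 0.04 rad (value of joint clamp_handle below 0.25 rad and velocity of joint clamp_handle between -0.1 and 0.1 rad/s and x of jack_foot in the frame of nest_home between -0.0035 and 0.0035 m and y of jack_foot in the frame of nest_home between -0.0035 and 0.0035 m and z of jack_foot in the frame of nest_home below 0.004 m and angle between the x axis of jack_foot and the x axis of nest_home, either way round below 0.04 rad and linear speed of jack below 0.01 m/s); the robot touches nothing.
It fails at once if the jack is shoved with more than 60 N (contact force between the fingers and jack above 60 N).
It fails at once if the jack is tipped by more than 0.2 rad (angle between jack_foot's own z axis and vertical above 0.2 rad).
It fails at once if a bystander is moved by more than 15 mm (distance of any of cube_mid, plunger_mid, washers_mid, pusher_mid from where it was at the start of the episode above 0.015 m).
It also fails if it takes over 72 s, if anything falls off the work surface, if the arm or the gripper's body presses on something with over 40 N, if the wrist force passes 120 N, or if a joint passes its speed limit or range.

ROBOT

A 7-joint arm with a two-finger parallel gripper is mounted at the origin on the work surface. World frame = base frame: x ahead of the robot, y to its left, z up, the work surface at z = 0. Lengths are in mm, angles in rad, forces in N, time in s.
With the tool pointing down it reaches from about 350 to 900 mm from the base axis. Payload 19.9 kg.
Tool frame: the origin (TCP) lies at the very end of the fingers, on their centre line; the grasp point (between the pads) lies 19 mm behind it; z points along the fingers, y is the line along which they close (so a half turn about z gives the same grasp; the last joint's range is limited). The gripper opens to 94 mm and grips with 3 to 60 N. Pads are 16 mm wide; open, the fingers measure 119 mm over their backs; the gripper's body (75 mm by 177 mm) begins 78 mm behind the grasp point.
Start: joints at [1.29, 0.417, -0.01, 1.614, 0.005, 1.111, -0.053], TCP at [147.83, -607.244, 205.425] pointing down, gripper open.
Joint ranges: [-2.81, 2.81], [-0.39, 2.02], [-1.27, 1.25], [0.06, 2.57], [-1.19, 4.33], [0.19, 2], [-2.82, 2.82]. Speed limits (rad/s): [1.89, 1.89, 2.39, 2.39, 3.01, 3.01, 3.01].

INTERFACE

Orientations are given as a unit quaternion [w, x, y, z].
In Python, from plant import ctrl gives the robot as it stands. The module is installed in compiled form; this text tells all that it offers.
- The arm moves only by the tool carry_out, never from a script. Its argument "targets" is a list that holds one entry, the list of rows, each a list of 7 numbers: the shift along the tool's x, y, z in units of 150 mm (1.0 is 150 mm), then the turn, a rotation vector about the tool's x, y, z in units of 60 degrees (1.0 is 60 degrees), then the closure in counts, from 0 (fully open) to 255 (shut). A call has 1 to 20 rows; each row is the pose to reach, as a shift and turn from the pose commanded when the call began, along the tool's axes at that moment; what a row does not reach only later rows make up. A row lasts 1/12 s, in which the tool goes at most 41.7 mm and 7.16 degrees, less where a joint would pass 70% of its speed; a pose out of reach is approached as far as the arm can. A call with a number of a shift or a turn outside -1 to 1 is refused whole. A call with a gripper value outside its range is refused whole. The fingers move at their own pace and stop on an object; "grip_force" is the grip in N (left out, the last holds). Time passes only in rows, so rows that repeat a pose let the fingers close. It gives the time, the measured TCP pose, the force, the opening and the grip force at its end, in the units of the state.
- ctrl.observe(): the state, without advancing time (a new reading comes with each control period).
- ctrl.read_camera(name): name is "scene" or "top" or "wrist"; returns a dict with "color" (400x640x3 uint8, red, green, blue), "range_z" (400x640 float32, mm along the optical axis (not along the pixel's ray), 0 where there is no reading), "intrinsics" (3x3 intrinsics, pixels), "origin" and "orientation" of the camera in the world. Camera axes: x right, y down, z forward; pixel columns grow to the right and rows downward; lengths in mm; the calibration is good to about 2 mm. The wrist camera is an equidistant fisheye: a pixel r from the principal point sees the ray r / f radians off the axis. A picture is of the moment at which its call begins.
- ctrl.hand_in(): hands the job in; it is judged then, once.
The state is a dict: "t": time; "qpos": joint angles; "qd": joint speeds; "joint_efforts": joint torques, N m; "ee_pos": TCP position; "ee_rot": TCP orientation; "wrist_force": force on the tool from outside, world axes, zero at the start; "wrist_torque": the same for the moment, N m; "opening": finger opening in mm; "gripper_force": force on a finger pad.
Only numpy, scipy, OpenCV 4.12 (cv2) and the standard library are available. Lean on these libraries where they do the work, as an engineer would, in place of code of your own. Each camera call takes 0.05 s, during which the arm holds its last target. There are 200 camera calls.

## Working session

There is one attempt and no reset: what is moved stays moved. The work goes in short steps, Python scripts to look and compute and a tool call to move; the robot and the scene stay as the last step left them, time stands still between calls to the robot, and variables do not carry over. Pictures are saved under pics/ and viewed, at most 13 in all, crops included, and the job is handed in when it is done.

Besides the shell and the picture viewer there is one more tool, called after ">>>" as name(argument=value, ...) on one line, values as JSON. carry_out: Moves the arm, as the interface text tells. Shifts and turns lie within -1 to 1; 1 stands for 150 mm of shift or 60 degrees of turn. Its arguments: {"type":"object","properties":{"targets":{"type":"array"},"grip_force":{"type":"number"}},"required":["targets"]}

```bash
mkdir -p pics
cat > h.py <<'E'
import numpy as np, cv2
from plant import ctrl
from scipy.spatial.transform import Rotation as R
def cam(n,save=None):
    c=ctrl.read_camera(n)
    if save: cv2.imwrite('pics/'+save,c['color'][:,:,::-1])
    return c
def rot(q): return R.from_quat([q[1],q[2],q[3],q[0]]).as_matrix()
def cloud(c):
    K=c['intrinsics'];z=c['range_z'];v,u=np.mgrid[:400,:640]
    p=np.stack([(u-K[0,2])/K[0,0]*z,(v-K[1,2])/K[1,1]*z,z],-1)
    P=p@rot(c['orientation']).T+np.array(c['origin']); P[z<=0]=np.nan
    return P
def plane(c,u,v,h):
    K=c['intrinsics'];d=rot(c['orientation'])@np.array([(u-K[0,2])/K[0,0],(v-K[1,2])/K[1,1],1])
    o=np.array(c['origin']);return o+d*(h-o[2])/d[2]
E
python3 - <<'E'
from h import *
a=cam('scene','s.png');b=cam('top','t.png')
for c in(a,b):print(c['origin'],c['orientation'],c['intrinsics'][0])
s=ctrl.observe();print(s['ee_pos'],s['ee_rot'],s['t'])
E
```

```text
[1069.57772755  319.12437586  816.59934708] [-0.18598942  0.45814152  0.80936466 -0.31692765] [401.61302371   0.         318.50686735]
[ 357.99149136   24.37442939 1595.55145594] [-0.04185303  0.71230803 -0.69923957  0.04392742] [510.68823216   0.         325.12724243]
[ 147.76245043 -606.98001823  204.90219795] [-5.05972382e-04  9.92878428e-01  1.19130854e-01 -1.03956687e-04] 0.1
```

View pics/s.png

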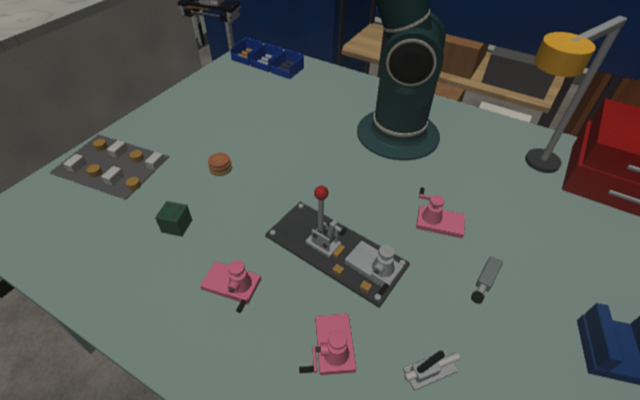

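View pics/t.png

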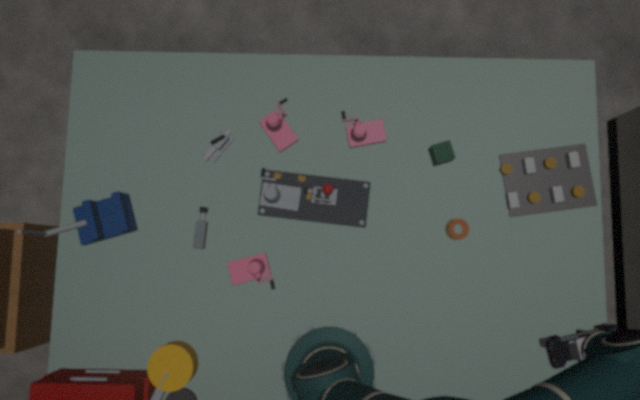

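The scene image shows the dark nest at about (337,250), the silver jack at (383,262) and the red knob at (321,193). In the top image they are at (313,197), (278,195) and (328,188).

There are four jack candidates in the top image: pink at (278,130), (365,132) and (250,268), and silver at (278,195) on the dark plate. Only the silver one fits the description. I'll confirm it in a crop and measure.

Run:
```python
from h import *
c=cam('top');a=c['color'];cv2.imwrite('pics/tc.png',cv2.resize(a[155:240,245:385,::-1],None,fx=5.5,fy=5.5,interpolation=cv2.INTER_CUBIC))
s=cam('scene');g=s['color'];cv2.imwrite('pics/sc.png',cv2.resize(g[175:310,255:420,::-1],None,fx=4.4,fy=4.4,interpolation=cv2.INTER_CUBIC))
# plate outline: anything not greenish-bench around the plate
hsv=cv2.cvtColor(a,cv2.COLOR_RGB2HSV)
print(hsv[200,345],hsv[225,300],hsv[197,285],hsv[177,278])
m=((hsv[...,2]<95)).astype(np.uint8);m[:155]=0;m[240:]=0;m[:,:250]=0;m[:,380:]=0
pts=cv2.findContours(m,0,1)[0];k=max(pts,key=cv2.contourArea)
r=cv2.minAreaRect(cv2.convexHull(k));print(r)
Q=np.array([plane(c,*p,12)for p in cv2.boxPoints(r)]);print(Q.round(1),np.linalg.norm(np.diff(Q,axis=0),axis=1))
for n,cc in(('top',c),('scene',s)):
    h=cv2.cvtColor(cc['color'],cv2.COLOR_RGB2HSV);red=((h[...,0]<6)|(h[...,0]>174))&(h[...,1]>190)&(h[...,2]>70)
    red=red.astype(np.uint8);red[:170]=0;red[300:]=0;red[:,:250]=0;red[:,420:]=0
    v,u=np.nonzero(red);print(n,len(u),u.mean(),v.mean(),plane(cc,u.mean(),v.mean(),189),np.nanmedian(cloud(cc)[v,u],0))
```

```text
[100  14  53] [ 80  29 106] [105  14 108] [ 19 131 105]
((313.0923156738281, 197.7615509033203), (112.00335693359375, 48.86968231201172), 7.125016689300537)
[[ 471.9  239.3   12. ]
 [ 624.7  225.7   12. ]
 [ 587.2 -123.8   12. ]
 [ 435.2 -106.1   12. ]] [153.4360813  351.42857148 153.04894443]
top 2 326.5 187.5 [539.51698202  18.18212728 189.        ] [538.20670023  18.23612341 199.17521   ]
scene 0 nan nan [nan nan nan] [nan nan nan]<stdin>:14: RuntimeWarning: Mean of empty slice.
  ret = ret.dtype.type(ret / rcount)
  return np.nanmean(a, axis, out=out, keepdims=keepdims)
```

View pics/tc.png

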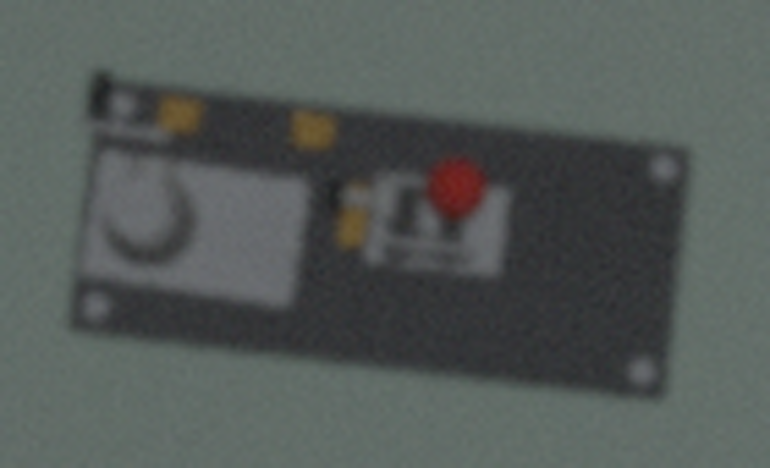

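View pics/sc.png

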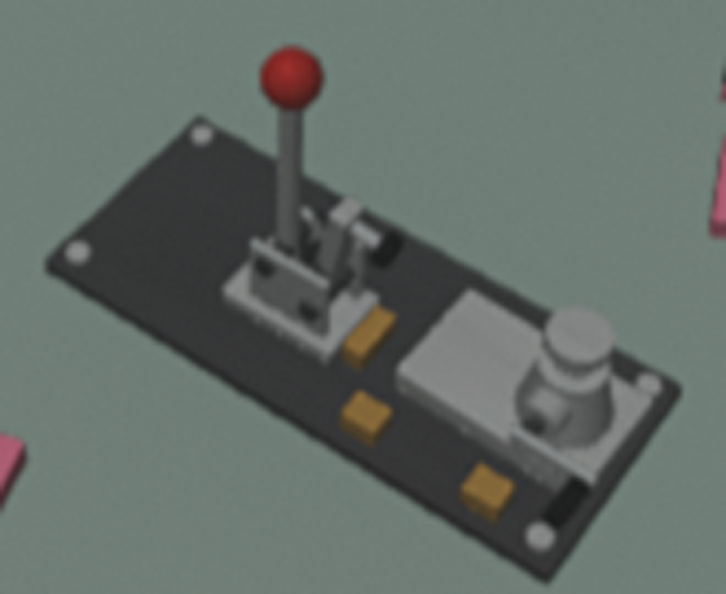

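The crops confirm it: the silver jack sits on the dark plate with three brass stops. It is short of the side stops at crop (180,115) and (313,130), and of the end stop at (352,220). The four plate screws are at crop (122,105), (665,168), (642,372) and (95,305).

Run:
```python
from h import *
c=cam('top');s=cam('scene')
T=np.array([(122,105),(665,168),(642,372),(95,305)])/5.5+[245,155]-.4
S=np.array([(539,537),(77,252),(201,134),(648,384)])/4.4+[255,175]-.4
for cc,P in((c,T),(s,S)):
    Q=np.array([plane(cc,*p,14)for p in P])[:,:2];ctr=Q.mean(0)
    y=(Q[0]+Q[3]-Q[1]-Q[2]);y/=np.linalg.norm(y);x=np.array([y[1],-y[0]])
    print(Q.round(1),ctr,np.degrees(np.arctan2(*y[::-1])),'origin',ctr+10*x-25*y, 'home',ctr+10*x+83*y, np.linalg.norm(np.diff(Q,axis=0),axis=1))
F=np.array([(107,150),(308,178),(292,306),(82,278)])/5.5+[245,155]-.4
Q=np.array([plane(c,*p,30)for p in F])[:,:2];print(Q,Q.mean(0),np.linalg.norm(np.diff(Q,axis=0),axis=1))
for cc,p in((c,np.array([455,187])/5.5+[245,155]),(s,np.array([291,77])/4.4+[255,175])):print(plane(cc,*(p-.4),189))
```

```text
[[ 602.2  205.2]
 [ 571.8 -104.3]
 [ 455.7  -92.4]
 [ 487.8  216.7]] [529.34963526  56.28550561] 84.23445680743293 origin [536.78759897  30.40739331] home [547.63706004 137.861054  ] [311.00030879 116.76759413 310.792325  ]
[[ 599.4  202.9]
 [ 568.6 -107. ]
 [ 452.2  -95.7]
 [ 482.5  214.1]] [525.67193991  53.57754318] 84.37132153761655 origin [533.17169842  27.71727206] home [543.7644499 135.1965427] [311.45392611 116.92473205 311.24502104]
[[573.95617084 210.94529688]
 [560.20398968  97.54859657]
 [487.92662855 104.7495803 ]
 [501.44201172 222.55308861]] [530.8822002  158.94914059] [114.22755415  72.63519187 118.57627146]
[536.48148332  15.83047321 189.        ]
[530.80712002  12.27728455 189.        ]
```

>>> carry_out(targets=[[[0, 0, -0.3, 0, 0, -0.2, 255], [0, 0.3, -0.6, 0, 0, -0.4, 255], [0, -0.3, -0.6, 0, 0, -0.6, 255], [0, -0.6, -0.6, 0, 0, -0.8, 255], [0, -0.9, -0.6, 0, 0, -1, 255], [0, -1, -0.6, 0, 0, -1, 255], [0, -1, -0.6, 0, 0, -1, 255], [0, -1, -0.6, 0, 0, -1, 255], [0, -1, -0.6, 0, 0, -1, 255], [0, -1, -0.6, 0, 0, -1, 255]]])

```text
t: 1.13
ee_pos: [112.2, -461.3, 295.8]
ee_rot: [0.0, 0.8, 0.601, -0.0]
wrist_force: [0.6, -0.8, 0.2]
opening: 30.7
gripper_force: 0.0
```

>>> carry_out(targets=[[[0.25, 0.25, 0, 0, 0, -0.1, 255], [0.5, 0.5, 0, 0, 0, -0.175, 255], [0.75, 0.75, 0, 0, 0, -0.175, 255], [1, 1, 0, 0, 0, -0.175, 255], [1, 1, 0, 0, 0, -0.175, 255], [1, 1, 0, 0, 0, -0.175, 255], [1, 1, 0, 0, 0, -0.175, 255]]])

```text
t: 1.72
ee_pos: [300.5, -358.4, 295.3]
ee_rot: [-0.0, 0.741, 0.671, 0.0]
wrist_force: [0.2, -0.7, -0.2]
opening: 0.9
gripper_force: 0.0
```

>>> carry_out(targets=[[[0.25, 0, 0, 0, 0, 0, 255], [0.5, 0, 0, 0, 0, 0, 255], [0.75, 0, 0, 0, 0, 0, 255], [1, 0, 0, 0, 0, 0, 255], [1, 0, 0, 0, 0, 0, 255]]])

```text
t: 2.13
ee_pos: [313.8, -206.3, 295.7]
ee_rot: [0.0, 0.741, 0.671, -0.0]
wrist_force: [0.1, -0.3, 1.0]
opening: 0.5
gripper_force: 0.0
```

>>> carry_out(targets=[[[0.25, 0, 0, 0, 0, 0, 255], [0.5, 0, 0, 0, 0, 0, 255], [0.75, 0, 0, 0, 0, 0, 255], [1, 0, 0, 0, 0, 0, 255], [1, 0, 0, 0, 0, 0, 255]]])

```text
t: 2.55
ee_pos: [329.2, -57.2, 295.9]
ee_rot: [0.001, 0.741, 0.671, -0.0]
wrist_force: [0.4, -0.1, 1.1]
opening: 0.3
gripper_force: 0.0
```

>>> carry_out(targets=[[[0.25, 0, 0, 0, 0, 0, 255], [0.5, 0, 0, 0, 0, 0, 255], [0.75, 0, 0, 0, 0, 0, 255], [1, 0, 0, 0, 0, 0, 255], [1, 0, 0, 0, 0, 0, 255], [1, 0, 0, 0, 0, 0, 255], [1, 0, 0, 0, 0, 0, 255]]])

```text
t: 3.13
ee_pos: [344.2, 86.8, 295.5]
ee_rot: [-0.0, 0.743, 0.669, 0.0]
wrist_force: [-0.3, -0.9, 0.3]
opening: 0.3
gripper_force: 0.0
```

>>> carry_out(targets=[[[0.2, 0.25, 0, 0, 0, 0, 255], [0.4, 0.5, 0, 0, 0, 0, 255], [0.6, 0.67, 0, 0, 0, 0, 255], [0.6, 0.67, 0, 0, 0, 0, 255], [0.6, 0.67, 0, 0, 0, 0, 255]]])

```text
t: 3.55
ee_pos: [455.5, 165.7, 294.5]
ee_rot: [-0.0, 0.744, 0.668, -0.0]
wrist_force: [-0.7, -2.0, 0.9]
opening: 0.5
gripper_force: 0.0
```

Run:
```python
from h import *
c=cam('wrist','w1.png');print(c['origin'],c['orientation'],c['intrinsics']);print(ctrl.observe()['ee_pos'],ctrl.observe()['ee_rot'])
```

```text
[464.53931849 243.87198394 472.73614897] [ 0.13543455  0.98932806 -0.05318389 -0.00767724] [[309.70691629   0.         319.94964503]
 [  0.         309.70691629 198.66941682]
 [  0.           0.           1.        ]]
[457.02937565 168.60250703 293.5837639 ] [-2.47443886e-03  7.43228370e-01  6.69033201e-01  2.06990165e-04]
```

View pics/w1.png

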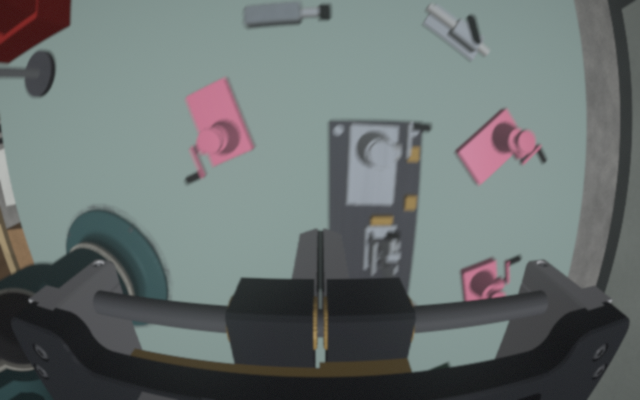

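The wrist view shows the nest at (330–425, 120–280), the silver foot at about (372,165), brass stops at (414,155), (411,203) and (382,220), and the finger tips at (320,235). I'll enlarge it and measure.

```bash
cat >> h.py <<'E'
def wray(c,u,v):
    K=c['intrinsics'];x,y=u-K[0,2],v-K[1,2];r=np.hypot(x,y);th=r/K[0,0]
    return rot(c['orientation'])@np.array([np.sin(th)*x/r,np.sin(th)*y/r,np.cos(th)])
def wplane(c,u,v,h):
    d=wray(c,u,v);o=np.array(c['origin']);return o+d*(h-o[2])/d[2]
O=np.array([535.,29.]);ANG=np.radians(84.3)
def fix(p):
    y=np.array([np.cos(ANG),np.sin(ANG)]);x=np.array([y[1],-y[0]]);d=np.array(p)[:2]-O
    return np.array([d@x,d@y])
E
python3 - <<'E'
from h import *
a=cv2.imread('pics/w1.png');cv2.imwrite('pics/w1c.png',cv2.resize(a[112:222,320:440],None,fx=5.4,fy=5.4,interpolation=cv2.INTER_CUBIC))
E
```

```text
(no output)
```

View pics/w1c.png

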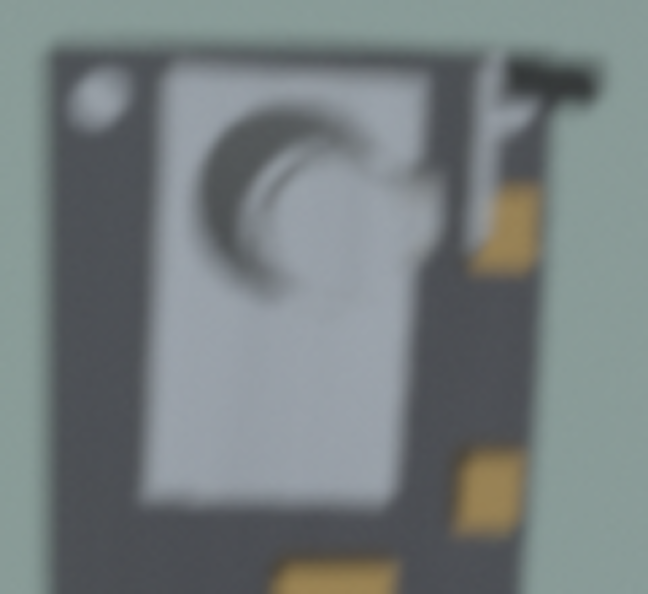

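Run:
```python
from h import *
class D(dict):pass
c=cam('wrist')
px=lambda p:np.array(p)/5.4+[320,112]-.4
for n,p,h in [('footA',(165,65),30),('B',(428,72),30),('C',(393,500),30),('D',(143,497),30),('plate-+',(50,48),12),('plate- low',(50,590),12),('plate+ low',(520,590),12),('stop2 facing',(458,495),27),('stop2 lo',(455,535),27),('stop1',(472,272),27),('endL',(275,590),27),('endtop',(275,567),27),('endtopR',(398,562),27)]:
    w=wplane(c,*px(p),h);print(n,w[:2].round(1),fix(w).round(1))
```

```text
footA [506.2 230.5] [-48.7 197.7]
B [576.9 223.2] [ 22.4 197.4]
C [560.2 105.2] [17.5 78.3]
D [490.  113.6] [-53.2  79.7]
plate-+ [477.  237.5] [-78.4 201.7]
plate- low [461.6  82.8] [-78.4  46.3]
plate+ low [602.7  66.9] [63.6 44.4]
stop2 facing [580.  103.7] [37.4 78.8]
stop2 lo [578.8  91.8] [37.4 66.9]
stop1 [586.6 167.3] [ 37.6 142.7]
endL [525.5  81.2] [-14.6  51. ]
endtop [525.9  88.1] [-14.9  57.9]
endtopR [561.7  85.6] [20.9 59. ]
```

Wrist, top and scene agree to a few mm: the jack is about 18 mm short in x and 20 mm off in y. Next I descend beside the foot on the robot's side and feel for contact.

>>> carry_out(targets=[[[-0.02, 0.05, 0.25, 0, 0, 0, 255], [-0.02, 0.05, 0.5, 0, 0, 0, 255], [-0.02, 0.05, 0.75, 0, 0, 0, 255], [-0.02, 0.05, 0.95, 0, 0, 0, 255], [-0.02, 0.05, 0.95, 0, 0, 0, 255], [-0.02, 0.05, 0.95, 0, 0, 0, 255]]])

```text
t: 4.15
ee_pos: [459.9, 162.4, 152.9]
ee_rot: [-0.001, 0.742, 0.67, -0.001]
wrist_force: [0.4, 0.3, 0.9]
opening: 0.7
gripper_force: 0.0
```

>>> carry_out(targets=[[[0, 0, 0.25, 0, 0, 0, 255], [0, 0, 0.5, 0, 0, 0, 255], [0, 0, 0.7, 0, 0, 0, 255], [0, 0, 0.8, 0, 0, 0, 255], [0, 0, 0.85, 0, 0, 0, 255], [0, 0, 0.86, 0, 0, 0, 255], [0, 0, 0.86, 0, 0, 0, 255], [0, 0, 0.86, 0, 0, 0, 255]]])

```text
t: 4.82
ee_pos: [461.6, 163.6, 25.7]
ee_rot: [0.001, 0.742, 0.67, 0.001]
wrist_force: [0.6, -0.3, 1.3]
opening: 0.6
gripper_force: 0.0
```

>>> carry_out(targets=[[[0, 0.02, 0.03, 0, 0, 0, 255], [0, 0.04, 0.03, 0, 0, 0, 255], [0, 0.06, 0.03, 0, 0, 0, 255], [0, 0.08, 0.03, 0, 0, 0, 255], [0, 0.095, 0.03, 0, 0, 0, 255], [0, 0.11, 0.03, 0, 0, 0, 255], [0, 0.125, 0.03, 0, 0, 0, 255], [0, 0.14, 0.03, 0, 0, 0, 255], [0, 0.15, 0.03, 0, 0, 0, 255]]])

```text
t: 5.57
ee_pos: [482.2, 161.3, 19.3]
ee_rot: [-0.0, 0.742, 0.67, -0.001]
wrist_force: [-7.1, 0.3, 4.5]
opening: 0.2
gripper_force: 3.4
```

>>> carry_out(targets=[[[0, 0.01, 0, 0, 0, 0, 255], [0, 0.02, 0, 0, 0, 0, 255], [0, 0.03, 0, 0, 0, 0, 255], [0, 0.04, 0, 0, 0, 0, 255], [0, 0.05, 0, 0, 0, 0, 255], [0, 0.05, 0, 0, 0, 0, 255]]])

```text
t: 6.07
ee_pos: [489.5, 160.7, 19.3]
ee_rot: [-0.0, 0.742, 0.67, -0.001]
wrist_force: [-5.9, 0.3, 2.9]
opening: 0.4
gripper_force: 2.5
```

>>> carry_out(targets=[[[0, 0.01, 0, 0, 0, 0, 255], [0, 0.02, 0, 0, 0, 0, 255], [0, 0.03, 0, 0, 0, 0, 255], [0, 0.04, 0, 0, 0, 0, 255], [0, 0.045, 0, 0, 0, 0, 255], [0, 0.045, 0, 0, 0, 0, 255]]])

```text
t: 6.57
ee_pos: [496.2, 160.0, 19.3]
ee_rot: [-0.0, 0.742, 0.67, -0.001]
wrist_force: [-5.4, 0.6, 3.7]
opening: -0.1
gripper_force: 2.7
```

>>> carry_out(targets=[[[0, 0.007, 0, 0, 0, 0, 255], [0, 0.014, 0, 0, 0, 0, 255], [0, 0.014, 0, 0, 0, 0, 255]]])

```text
t: 6.82
ee_pos: [498.2, 159.8, 19.3]
ee_rot: [-0.0, 0.742, 0.67, -0.001]
wrist_force: [-6.6, 0.1, 4.3]
opening: 0.3
gripper_force: 2.7
```

>>> carry_out(targets=[[[0, 0.007, 0, 0, 0, 0, 255], [0, 0.01, 0, 0, 0, 0, 255], [0, 0.01, 0, 0, 0, 0, 255]]])

```text
t: 7.07
ee_pos: [499.3, 159.7, 19.3]
ee_rot: [-0.001, 0.742, 0.671, -0.001]
wrist_force: [-8.3, -0.9, 5.2]
opening: 0.5
gripper_force: 4.1
```

>>> carry_out(targets=[[[0, 0.004, 0, 0, 0, 0, 255], [0, 0.008, 0, 0, 0, 0, 255], [0, 0.008, 0, 0, 0, 0, 255]]])

```text
t: 7.32
ee_pos: [499.5, 159.8, 19.2]
ee_rot: [-0.001, 0.742, 0.671, -0.002]
wrist_force: [-14.5, 0.6, 10.7]
opening: 0.3
gripper_force: 7.4
```

>>> carry_out(targets=[[[0, 0.004, 0, 0, 0, 0, 255], [0, 0.008, 0, 0, 0, 0, 255], [0, 0.008, 0, 0, 0, 0, 255]]])

```text
t: 7.57
ee_pos: [499.6, 159.8, 19.1]
ee_rot: [-0.001, 0.742, 0.671, -0.002]
wrist_force: [-22.3, 0.4, 16.6]
opening: 0.7
gripper_force: 11.1
```

TCP stopped at fixture x = −48.3, where −48.5 is expected, so the jack is on the side stops. Next I go round to its +y end.

>>> carry_out(targets=[[[0, -0.1, 0, 0, 0, 0, 255], [0, -0.2, 0, 0, 0, 0, 255], [0.2, -0.2, 0, 0, 0, 0, 255], [0.4, -0.2, 0, 0, 0, 0, 255], [0.57, -0.2, 0, 0, 0, 0, 255], [0.57, -0.2, 0, 0, 0, 0, 255], [0.57, -0.05, 0, 0, 0, 0, 255], [0.57, 0.15, 0, 0, 0, 0, 255], [0.57, 0.31, 0, 0, 0, 0, 255], [0.57, 0.31, 0, 0, 0, 0, 255], [0.57, 0.31, 0, 0, 0, 0, 255]]])

```text
t: 8.48
ee_pos: [558.4, 239.2, 19.0]
ee_rot: [-0.0, 0.743, 0.67, -0.0]
wrist_force: [-1.2, 0.6, 0.3]
opening: 0.4
gripper_force: 0.0
```

Run:
```python
from h import *
s=ctrl.observe();print(s['ee_pos'],fix(s['ee_pos']),s['wrist_force'])
c=cam('scene');g=c['color'];cv2.imwrite('pics/s2.png',cv2.resize(g[165:315,250:430,::-1],None,fx=4,fy=4,interpolation=cv2.INTER_CUBIC))
```

```text
[558.41030185 239.18167052  19.04899108] [  2.41936034 211.46754727] [-1.18511864  0.57007705  0.25076761]
```

View pics/s2.png

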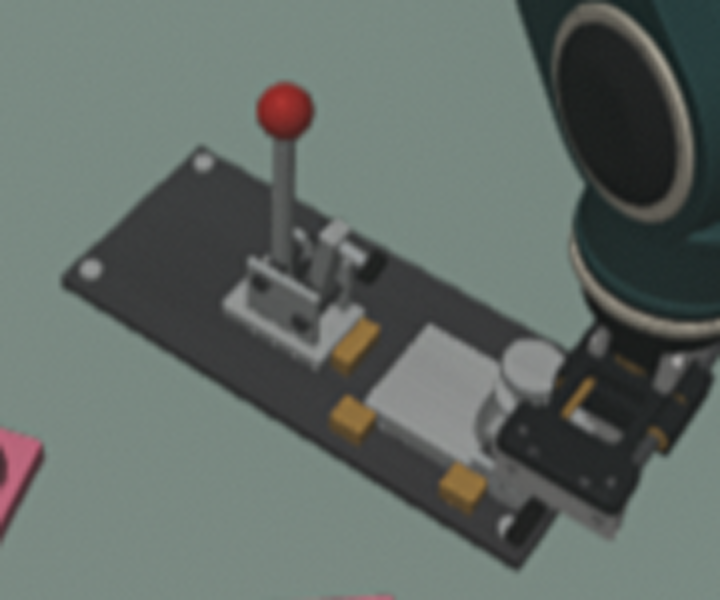

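The picture shows the foot against both side stops, at crop (352,418) and (462,487), and still clear of the end stop at (355,343). Next I push along −y.

>>> carry_out(targets=[[[-0.02, -0.01, 0, 0, 0, 0, 255], [-0.04, -0.016, 0, 0, 0, 0, 255], [-0.06, -0.016, 0, 0, 0, 0, 255], [-0.08, -0.016, 0, 0, 0, 0, 255], [-0.095, -0.016, 0, 0, 0, 0, 255], [-0.11, -0.016, 0, 0, 0, 0, 255], [-0.125, -0.016, 0, 0, 0, 0, 255], [-0.14, -0.016, 0, 0, 0, 0, 255], [-0.15, -0.016, 0, 0, 0, 0, 255], [-0.15, -0.016, 0, 0, 0, 0, 255]]])

```text
t: 9.37
ee_pos: [552.9, 217.8, 19.6]
ee_rot: [-0.0, 0.742, 0.67, 0.0]
wrist_force: [-0.8, 3.9, 0.2]
opening: 0.5
gripper_force: 1.8
```

>>> carry_out(targets=[[[-0.01, 0, 0, 0, 0, 0, 255], [-0.02, 0, 0, 0, 0, 0, 255], [-0.03, 0, 0, 0, 0, 0, 255], [-0.04, 0, 0, 0, 0, 0, 255], [-0.05, 0, 0, 0, 0, 0, 255], [-0.05, 0, 0, 0, 0, 0, 255]]])

```text
t: 9.87
ee_pos: [552.1, 210.5, 19.6]
ee_rot: [-0.0, 0.742, 0.67, 0.0]
wrist_force: [-1.3, 4.6, 1.0]
opening: 0.5
gripper_force: 2.2
```

>>> carry_out(targets=[[[-0.008, 0, 0, 0, 0, 0, 255], [-0.016, 0, 0, 0, 0, 0, 255], [-0.024, 0, 0, 0, 0, 0, 255], [-0.03, 0, 0, 0, 0, 0, 255], [-0.03, 0, 0, 0, 0, 0, 255]]])

```text
t: 10.28
ee_pos: [551.7, 206.5, 19.6]
ee_rot: [-0.001, 0.742, 0.671, 0.001]
wrist_force: [-1.0, 7.3, -0.2]
opening: 0.4
gripper_force: 3.6
```

>>> carry_out(targets=[[[-0.006, 0, 0, 0, 0, 0, 255], [-0.01, 0, 0, 0, 0, 0, 255], [-0.01, 0, 0, 0, 0, 0, 255]]])

```text
t: 10.53
ee_pos: [551.6, 206.4, 19.9]
ee_rot: [-0.001, 0.742, 0.671, 0.002]
wrist_force: [-0.2, 14.6, -4.4]
opening: 0.3
gripper_force: 7.0
```

>>> carry_out(targets=[[[-0.004, 0, 0, 0, 0, 0, 255], [-0.008, 0, 0, 0, 0, 0, 255], [-0.008, 0, 0, 0, 0, 0, 255]]])

```text
t: 10.78
ee_pos: [551.6, 206.3, 20.2]
ee_rot: [-0.002, 0.741, 0.671, 0.002]
wrist_force: [1.9, 19.2, -4.0]
opening: 0.5
gripper_force: 9.5
```

>>> carry_out(targets=[[[0.1, 0, 0, 0, 0, 0, 255], [0.1, -0.2, 0, 0, 0, 0, 255], [0.1, -0.4, 0, 0, 0, 0, 255], [0.1, -0.52, 0, 0, 0, 0, 255], [0.1, -0.52, 0, 0, 0, 0, 255], [-0.1, -0.52, 0, 0, 0, 0, 255], [-0.3, -0.52, 0, 0, 0, 0, 255], [-0.44, -0.52, 0, 0, 0, 0, 255], [-0.44, -0.5, 0, 0, 0, 0, 255], [-0.44, -0.45, 0, 0, 0, 0, 255], [-0.44, -0.4, 0, 0, 0, 0, 255], [-0.44, -0.36, 0, 0, 0, 0, 255], [-0.44, -0.34, 0, 0, 0, 0, 255], [-0.44, -0.33, 0, 0, 0, 0, 255], [-0.44, -0.325, 0, 0, 0, 0, 255], [-0.44, -0.325, 0, 0, 0, 0, 255]]])

```text
t: 12.12
ee_pos: [496.3, 142.5, 19.4]
ee_rot: [-0.0, 0.742, 0.671, -0.0]
wrist_force: [0.3, -0.4, -0.6]
opening: 0.3
gripper_force: 0.0
```

>>> carry_out(targets=[[[0, 0.005, 0, 0, 0, 0, 255], [0, 0.01, 0, 0, 0, 0, 255], [0, 0.015, 0, 0, 0, 0, 255], [0, 0.015, 0, 0, 0, 0, 255]]])

```text
t: 12.45
ee_pos: [497.7, 142.1, 19.4]
ee_rot: [-0.0, 0.742, 0.671, -0.001]
wrist_force: [-6.8, 1.0, 5.0]
opening: 0.6
gripper_force: 3.5
```

>>> carry_out(targets=[[[0, 0.004, 0, 0, 0, 0, 255], [0, 0.008, 0, 0, 0, 0, 255], [0, 0.008, 0, 0, 0, 0, 255], [0, 0.008, 0, 0, 0, 0, 255]]])

```text
t: 12.78
ee_pos: [497.8, 142.1, 19.2]
ee_rot: [-0.001, 0.742, 0.671, -0.001]
wrist_force: [-14.8, 0.6, 9.9]
opening: 0.6
gripper_force: 7.0
```

>>> carry_out(targets=[[[0, -0.1, 0, 0, 0, 0, 255], [0, -0.3, 0, 0, 0, 0, 255], [0, -0.3, -0.25, 0, 0, 0, 230], [0, -0.3, -0.5, 0, 0, 0, 0], [0, -0.3, -0.75, 0, 0, 0, 0], [0, -0.3, -1, 0, 0, 0, 0], [0, -0.3, -1, 0, 0, 0, 0], [0, -0.3, -1, 0, 0, 0, 0]]])

```text
t: 13.45
ee_pos: [456.1, 146.1, 170.9]
ee_rot: [0.001, 0.742, 0.67, 0.001]
wrist_force: [-0.1, -0.5, -1.0]
opening: 37.4
gripper_force: 0.0
```

>>> carry_out(targets=[[[0, 0, -0.25, 0, 0, 0, 0], [0, 0, -0.5, 0, 0, 0, 0], [0, 0, -0.75, 0, 0, 0, 0], [0, 0, -0.9, 0, 0, 0, 0], [0, 0, -0.9, 0, 0, 0, 0], [0, 0, -0.9, 0, 0, 0, 0]]])

```text
t: 13.95
ee_pos: [455.3, 145.9, 304.2]
ee_rot: [0.0, 0.742, 0.67, 0.0]
wrist_force: [-0.4, 0.2, -0.4]
opening: 76.8
gripper_force: 0.0
```

Run:
```python
from h import *
s=ctrl.observe();print(s['ee_pos'],fix(s['ee_pos']),s['ee_rot'])
T=cam('top');g=T['color'];A=cam('scene');f=A['color']
cv2.imwrite('pics/st.png',np.vstack([cv2.resize(f[165:315,250:430,::-1],(660,550)if 0 else (600,300*5//3//1)) [:330] if 0 else cv2.resize(f[170:305,255:425,::-1],(680,340),interpolation=2),cv2.resize(g[160:235,250:386,::-1],(680,250),interpolation=2)]))
rays=[]
for n,cc in(('top',T),('scene',A)):
    h=cc['color'].astype(int);red=((h[...,0]>2.2*h[...,1])&(h[...,0]>2.2*h[...,2])&(h[...,0]>60)).astype(np.uint8)
    red[:160]=0;red[300:]=0;red[:,:300 if n=='scene' else 310]=0;red[:,350:]=0
    v,u=np.nonzero(red);u,v=(u.min()+u.max())/2,(v.min()+v.max())/2
    p=plane(cc,u,v,189);print(n,red.sum(),u,v,p,fix(p));o=np.array(cc['origin']);d=p-o;rays.append((o,d/np.linalg.norm(d)))
(a,d),(b,e)=rays
st=np.linalg.lstsq(np.stack([d,-e],1),b-a,rcond=None)[0];p=a+st[0]*d;q=b+st[1]*e;print(p,q,(p+q)/2,fix((p+q)/2))
```

```text
[455.32096397 145.93526834 304.21588862] [-90.8990502  108.44338817] [4.50341763e-04 7.42378242e-01 6.69980853e-01 8.97527135e-06]
top 63 328.0 189.0 [535.3974395   13.94335962 189.        ] [  1.89089614 -14.94272028]
scene 121 320.5 192.0 [530.81131834  11.67708355 189.        ] [ -2.44746329 -17.65328332]
[534.80910116  13.97795259 193.66460203] [534.81658086  13.9626884  193.66565863] [534.81284101  13.9703205  193.66513033] [  1.30651042 -14.97395489]
```

View pics/st.png

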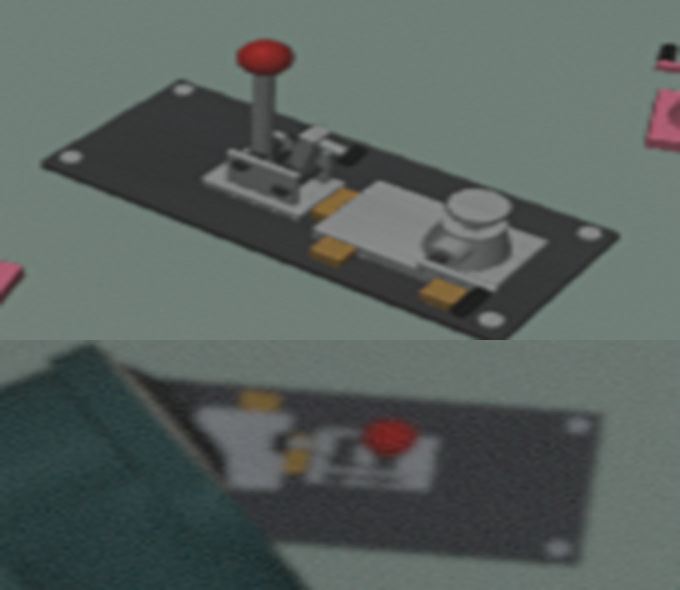

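Both views show the jack home: the foot touches the side stops at (332,250) and (445,292) and the end stop at (335,203). The knob triangulates to world (535,14), z ≈ 190, which fits the 189 expected. Next I move over it, fingers open.

>>> carry_out(targets=[[[-0.2, 0.15, 0, 0, 0, 0, 0], [-0.4, 0.3, 0, 0, 0, 0, 0], [-0.6, 0.45, 0, 0, 0, 0, 0], [-0.8, 0.6, 0, 0, 0, 0, 0], [-0.823, 0.61, 0, 0, 0, 0, 0], [-0.823, 0.61, 0, 0, 0, 0, 0], [-0.823, 0.61, 0, 0, 0, 0, 0]]])

```text
t: 14.63
ee_pos: [533.0, 14.9, 303.1]
ee_rot: [-0.001, 0.742, 0.671, -0.0]
wrist_force: [-0.3, 0.2, 0.5]
opening: 94.1
gripper_force: 0.0
```

Run:
```python
from h import *
s=ctrl.observe();print(s['ee_pos'],fix(s['ee_pos']),s['ee_rot'],s['opening'])
c=cam('wrist','w2.png')
```

```text
[532.98531052  14.8606513  303.10579179] [ -0.60041141 -14.26953613] [-1.18413938e-03  7.41852579e-01  6.70561816e-01 -4.47368950e-04] 94.06089078592687
```

View pics/w2.png

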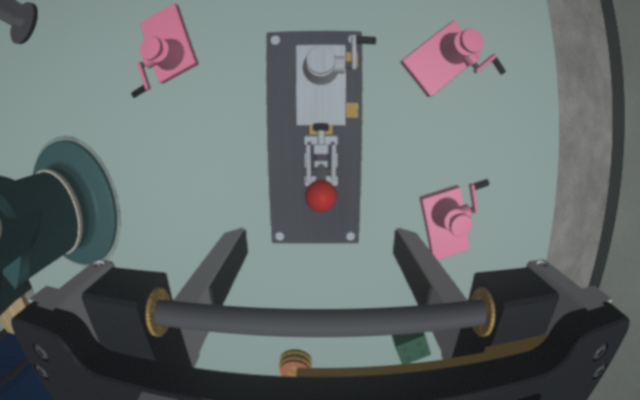

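The ball at (320,196) is centred between the fingers, and the foot sits against the end stop at (320,127). I descend and pinch.

>>> carry_out(targets=[[[0, 0.005, 0.2, 0, 0, 0, 0], [0, 0.005, 0.4, 0, 0, 0, 0], [0, 0.005, 0.6, 0, 0, 0, 0], [0, 0.005, 0.8, 0, 0, 0, 0], [0, 0.005, 0.88, 0, 0, 0, 0], [0, 0.005, 0.88, 0, 0, 0, 0], [0, 0.005, 0.88, 0, 0, 0, 0], [0, 0.005, 0.88, 0, 0, 0, 150], [0, 0.005, 0.88, 0, 0, 0, 200], [0, 0.005, 0.88, 0, 0, 0, 255], [0, 0.005, 0.88, 0, 0, 0, 255], [0, 0.005, 0.88, 0, 0, 0, 255], [0, 0.005, 0.88, 0, 0, 0, 255], [0, 0.005, 0.88, 0, 0, 0, 255], [0, 0.005, 0.88, 0, 0, 0, 255]]], grip_force=20)

```text
t: 15.93
ee_pos: [534.3, 14.2, 172.5]
ee_rot: [-0.0, 0.742, 0.67, -0.0]
wrist_force: [0.3, -0.2, 1.1]
opening: 44.1
gripper_force: 0.0
```

Run:
```python
from h import *
s=ctrl.observe();print(s['ee_pos'],fix(s['ee_pos']),s['opening'],s['wrist_force'],s['gripper_force'])
```

```text
[534.34996972  14.16016675 172.46848967] [  0.82707228 -14.83101958] 44.07529615697569 [ 0.25738015 -0.1834992   1.06947224] 0.0
```

>>> carry_out(targets=[[[0, 0, 0, 0, 0, 0, 255], [0, 0, 0, 0, 0, 0, 255], [0, 0, 0, 0, 0, 0, 255], [0, 0, 0, 0, 0, 0, 255], [0, 0, 0, 0, 0, 0, 255]]])

```text
t: 16.35
ee_pos: [533.5, 14.3, 172.3]
ee_rot: [-0.001, 0.742, 0.67, -0.001]
wrist_force: [-7.7, 0.0, 5.0]
opening: 31.0
gripper_force: 20.0
```

>>> carry_out(targets=[[[0, -0.006, 0, 0, 0, 0, 255], [-0.04, -0.006, 0.002, 0, 0, 0, 255], [-0.085, -0.006, 0.006, 0, 0, 0, 255], [-0.17, -0.006, 0.021, 0, 0, 0, 255], [-0.252, -0.006, 0.044, 0, 0, 0, 255], [-0.331, -0.006, 0.074, 0, 0, 0, 255], [-0.407, -0.006, 0.113, 0, 0, 0, 255], [-0.479, -0.006, 0.159, 0, 0, 0, 255], [-0.546, -0.006, 0.212, 0, 0, 0, 255], [-0.546, -0.006, 0.212, 0, 0, 0, 255]]])

```text
t: 17.18
ee_pos: [524.8, -70.6, 138.9]
ee_rot: [-0.0, 0.743, 0.669, -0.0]
wrist_force: [3.4, -6.1, -3.3]
opening: 31.2
gripper_force: 20.0
```

Run:
```python
from h import *
s=ctrl.observe();print(s['ee_pos'],fix(s['ee_pos']),s['opening'],s['wrist_force'],s['gripper_force'])
```

```text
[524.83333646 -70.57777736 138.94672588] [  -0.22635525 -100.09517249] 31.22214528436025 [ 3.42086337 -6.13179413 -3.33213724] 19.999697506427765
```

>>> carry_out(targets=[[[0, 0, 0, 0, 0, 0, 255], [-0.061, 0, 0.06, 0, 0, 0, 255], [-0.116, 0, 0.125, 0, 0, 0, 255], [-0.164, 0, 0.195, 0, 0, 0, 255], [-0.205, 0, 0.27, 0, 0, 0, 255], [-0.229, 0, 0.325, 0, 0, 0, 255], [-0.229, 0, 0.325, 0, 0, 0, 255]]])

```text
t: 17.77
ee_pos: [521.7, -103.2, 90.2]
ee_rot: [-0.0, 0.743, 0.67, 0.0]
wrist_force: [1.5, -4.9, 4.4]
opening: 31.0
gripper_force: 20.0
```

>>> carry_out(targets=[[[-0.018, 0, 0.048, 0, 0, 0, 255], [-0.034, 0, 0.105, 0, 0, 0, 255], [-0.044, 0, 0.147, 0, 0, 0, 255], [-0.046, 0, 0.152, 0, 0, 0, 255], [-0.046, 0, 0.152, 0, 0, 0, 255], [-0.046, 0, 0.152, 0, 0, 0, 255]]])

```text
t: 18.27
ee_pos: [521.1, -109.2, 68.4]
ee_rot: [0.0, 0.742, 0.67, -0.0]
wrist_force: [2.7, -4.0, -0.8]
opening: 31.1
gripper_force: 20.0
```

Run:
```python
from h import *
s=ctrl.observe();print(s['ee_pos'],fix(s['ee_pos']),s['opening'],s['wrist_force'],s['gripper_force'])
```

```text
[ 521.08915212 -109.20136628   68.41354873] [-1.15941548e-01 -1.38899661e+02] 31.06657319371895 [ 2.66097203 -4.02968032 -0.82806477] 19.999893307685852
```

>>> carry_out(targets=[[[0, 0, 0, 0, 0, 0, 100], [0, 0, 0, 0, 0, 0, 100], [0, 0, 0, 0, 0, 0, 100], [0, 0, 0, 0, 0, 0, 100], [0, 0, 0, 0, 0, 0, 100], [0, 0, 0, 0, 0, 0, 100], [0, 0, 0, 0, 0, 0, 100], [0, 0, 0, 0, 0, 0, 100], [0, 0, 0, 0, 0, 0, 100], [0, 0, 0, 0, 0, 0, 100], [0, 0, 0, 0, 0, 0, 100], [0, 0, 0, 0, 0, 0, 100]]])

```text
t: 19.27
ee_pos: [521.0, -108.2, 69.1]
ee_rot: [-0.0, 0.742, 0.67, -0.0]
wrist_force: [0.1, -0.2, -0.8]
opening: 56.9
gripper_force: 0.0
```

Run:
```python
from h import *
s=ctrl.observe();print(s['ee_pos'],fix(s['ee_pos']),s['opening'],s['wrist_force'],s['gripper_force'])
f=cam('scene')['color'];w=cam('wrist')['color']
cv2.imwrite('pics/l.png',np.vstack([cv2.resize(f[150:305,240:425,::-1],(640,380),interpolation=2),cv2.resize(w[0:260,160:480,::-1],(640,220) if 0 else (270,219))if 0 else cv2.resize(w[20:300,120:560,::-1],(640,215))]))
```

```text
[ 520.97626182 -108.23662917   69.11066328] [  -0.32409112 -137.95090642] 56.85218284124328 [ 0.07122974 -0.22186921 -0.78231558] 0.0
```

View pics/l.png

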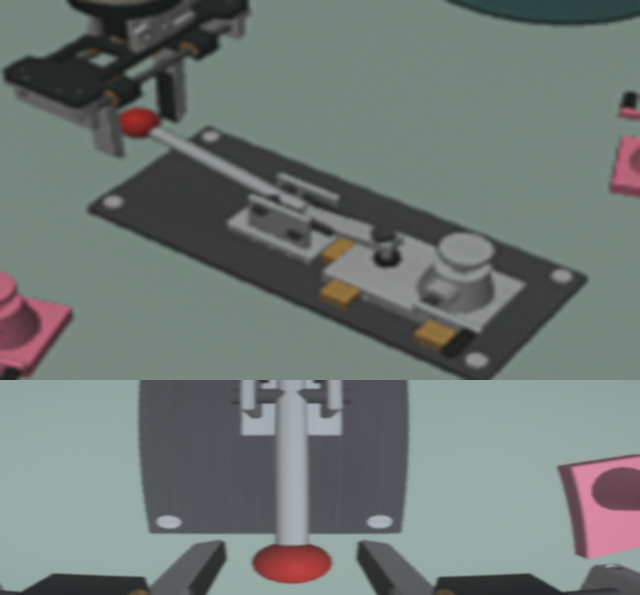

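The scene view shows the handle down, with the red knob at (138,122), the pad on the foot at (388,258), and the jack still on the stops. The fingers are clear of the ball, so the clamp holds by itself. I wait a little, regrip and swing it back.

>>> carry_out(targets=[[[0, 0, 0, 0, 0, 0, 100], [0, 0, 0, 0, 0, 0, 100], [0, 0, 0, 0, 0, 0, 100], [0, 0, 0, 0, 0, 0, 100], [0, 0, 0, 0, 0, 0, 100], [0, 0, 0, 0, 0, 0, 100], [0, 0, 0, 0, 0, 0, 100], [0, 0, 0, 0, 0, 0, 255], [0, 0, 0, 0, 0, 0, 255], [0, 0, 0, 0, 0, 0, 255], [0, 0, 0, 0, 0, 0, 255], [0, 0, 0, 0, 0, 0, 255], [0, 0, 0, 0, 0, 0, 255], [0, 0, 0, 0, 0, 0, 255], [0, 0, 0, 0, 0, 0, 255], [0, 0, 0, 0, 0, 0, 255]]], grip_force=25)

```text
t: 20.7
ee_pos: [521.2, -108.3, 69.1]
ee_rot: [0.0, 0.742, 0.67, 0.0]
wrist_force: [3.5, -0.3, -2.7]
opening: 30.7
gripper_force: 25.0
```

>>> carry_out(targets=[[[0.006, 0, -0.025, 0, 0, 0, 255], [0.012, 0, -0.047, 0, 0, 0, 255], [0.028, 0, -0.104, 0, 0, 0, 255], [0.046, 0, -0.152, 0, 0, 0, 255], [0.07, 0, -0.207, 0, 0, 0, 255], [0.111, 0, -0.282, 0, 0, 0, 255], [0.159, 0, -0.352, 0, 0, 0, 255], [0.214, 0, -0.417, 0, 0, 0, 255], [0.275, 0, -0.477, 0, 0, 0, 255], [0.342, 0, -0.53, 0, 0, 0, 255], [0.414, 0, -0.576, 0, 0, 0, 255], [0.49, 0, -0.615, 0, 0, 0, 255], [0.569, 0, -0.645, 0, 0, 0, 255], [0.651, 0, -0.668, 0, 0, 0, 255], [0.736, 0, -0.683, 0, 0, 0, 255], [0.79, 0, -0.688, 0, 0, 0, 255], [0.821, 0, -0.689, 0, 0, 0, 255], [0.821, 0, -0.689, 0, 0, 0, 255], [0.821, 0, -0.689, 0, 0, 0, 255]]])

```text
t: 22.28
ee_pos: [533.5, 15.4, 172.6]
ee_rot: [-0.0, 0.742, 0.671, 0.0]
wrist_force: [-1.5, -0.4, 9.6]
opening: 29.9
gripper_force: 25.0
```

>>> carry_out(targets=[[[0.01, 0, 0, 0, 0, 0, 255], [0.02, 0, 0, 0, 0, 0, 255], [0.02, 0, 0, 0, 0, 0, 255]]])

```text
t: 22.53
ee_pos: [533.7, 18.0, 172.6]
ee_rot: [-0.0, 0.742, 0.671, -0.0]
wrist_force: [-0.6, -0.5, 10.7]
opening: 30.2
gripper_force: 25.0
```

>>> carry_out(targets=[[[0.015, 0, 0, 0, 0, 0, 255], [0.03, 0, 0, 0, 0, 0, 255], [0.04, 0, 0, 0, 0, 0, 255], [0.04, 0, 0, 0, 0, 0, 255]]])

```text
t: 22.87
ee_pos: [534.3, 24.2, 172.4]
ee_rot: [-0.0, 0.742, 0.671, 0.0]
wrist_force: [-0.9, 0.7, 6.4]
opening: 26.2
gripper_force: 22.9
```

>>> carry_out(targets=[[[0.015, 0, 0, 0, 0, 0, 255], [0.03, 0, 0, 0, 0, 0, 255], [0.03, 0, 0, 0, 0, 0, 255]]])

```text
t: 23.12
ee_pos: [534.5, 28.4, 172.2]
ee_rot: [-0.0, 0.742, 0.671, -0.0]
wrist_force: [0.6, 1.7, 0.1]
opening: 3.9
gripper_force: 0.8
```

The fingers slipped off at the handle's stop. I back away and up, then check.

>>> carry_out(targets=[[[0.08, 0, 0, 0, 0, 0, 255], [0.15, 0, 0, 0, 0, 0, 255], [0.15, 0, -0.25, 0, 0, 0, 255], [0.15, 0, -0.5, 0, 0, 0, 255], [0.15, 0, -0.75, 0, 0, 0, 255], [0.15, -0.4, -0.9, 0, 0, 0, 255], [0.15, -0.7, -0.9, 0, 0, 0, 255], [0.15, -1, -0.9, 0, 0, 0, 255], [0.15, -1, -0.9, 0, 0, 0, 255], [0.15, -1, -0.9, 0, 0, 0, 255]]])

```text
t: 23.95
ee_pos: [388.4, 66.0, 307.3]
ee_rot: [-0.0, 0.742, 0.671, -0.0]
wrist_force: [0.5, -0.1, -0.5]
opening: 0.5
gripper_force: 0.0
```

Run:
```python
from h import *
s=ctrl.observe();print(s['t'],s['ee_pos'],s['opening'],s['wrist_force'])
T=cam('top');A=cam('scene');g=T['color'];f=A['color']
cv2.imwrite('pics/e.png',np.vstack([cv2.resize(f[165:305,250:425,::-1],(700,350),interpolation=2),cv2.resize(g[160:235,250:390,::-1],(700,245),interpolation=2)]))
rays=[]
for n,cc in(('top',T),('scene',A)):
    h=cc['color'].astype(int);red=((h[...,0]>2.2*h[...,1])&(h[...,0]>2.2*h[...,2])&(h[...,0]>60)).astype(np.uint8)
    red[:160]=0;red[300:]=0;red[:,:300 if n=='scene' else 310]=0;red[:,350:]=0
    v,u=np.nonzero(red);
    if len(u)<20: print(n,len(u));continue
    u,v=(u.min()+u.max())/2,(v.min()+v.max())/2
    p=plane(cc,u,v,189);print(n,red.sum(),u,v,p,fix(p))
```

```text
23.95 [388.41756403  66.00851005 307.31507776] 0.4831464026602318 [ 0.48967662 -0.07523952 -0.47951192]
top 67 332.0 189.0 [535.60597816   2.84038362 189.        ] [  3.20114849 -25.97008639]
scene 121 316.5 190.0 [530.06089299   0.98533355 189.        ] [ -2.13227628 -28.36670077]
```

View pics/e.png

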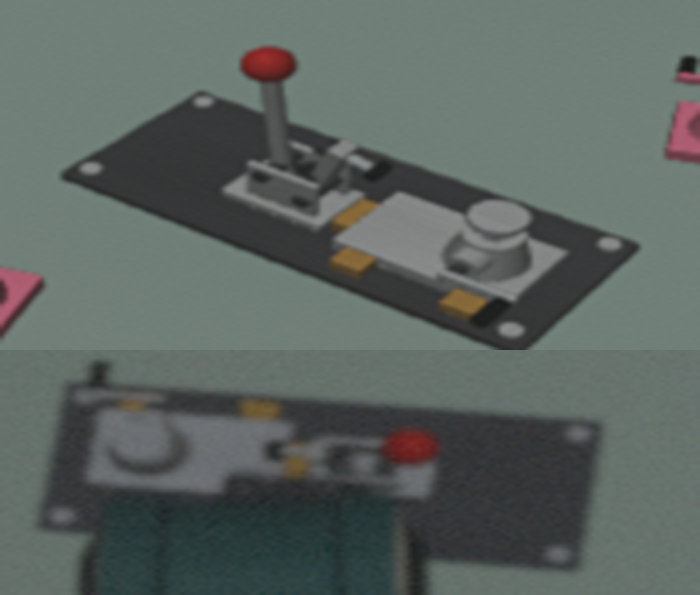

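The jack is home, but squeezing off the ball pushed the knob back by about 11 mm, to fixture y ≈ −26. I push it open again from the −y side with closed fingers.

>>> carry_out(targets=[[[-0.25, 0, 0, 0, 0, 0, 255], [-0.5, 0, 0, 0, 0, 0, 255], [-0.65, 0.2, 0, 0, 0, 0, 255], [-0.65, 0.4, 0, 0, 0, 0, 255], [-0.65, 0.6, 0, 0, 0, 0, 255], [-0.65, 0.8, 0, 0, 0, 0, 255], [-0.65, 0.997, 0, 0, 0, 0, 255], [-0.65, 0.997, 0.2, 0, 0, 0, 255], [-0.65, 0.997, 0.4, 0, 0, 0, 255], [-0.65, 0.997, 0.6, 0, 0, 0, 255], [-0.65, 0.997, 0.8, 0, 0, 0, 255], [-0.65, 0.997, 0.85, 0, 0, 0, 255], [-0.65, 0.997, 0.85, 0, 0, 0, 255], [-0.65, 0.997, 0.85, 0, 0, 0, 255]]])

```text
t: 25.22
ee_pos: [528.9, -46.4, 180.8]
ee_rot: [-0.0, 0.742, 0.671, 0.0]
wrist_force: [0.4, 0.9, 0.9]
opening: 0.4
gripper_force: 0.0
```

Run:
```python
from h import *
s=ctrl.observe();print(s['t'],s['ee_pos'],fix(s['ee_pos']),s['wrist_force'])
```

```text
25.2167 [528.88352174 -46.36491185 180.79758984] [  1.39898842 -75.59976241] [0.43552273 0.91633964 0.88010497]
```

Now I push +y from −75.6 towards −38, watching the force.

>>> carry_out(targets=[[[0.03, 0, 0, 0, 0, 0, 255], [0.06, 0, 0, 0, 0, 0, 255], [0.09, 0, 0, 0, 0, 0, 255], [0.12, 0, 0, 0, 0, 0, 255], [0.15, 0, 0, 0, 0, 0, 255], [0.18, 0, 0, 0, 0, 0, 255], [0.21, 0, 0, 0, 0, 0, 255], [0.23, 0, 0, 0, 0, 0, 255], [0.24, 0, 0, 0, 0, 0, 255], [0.24, 0, 0, 0, 0, 0, 255]]])

```text
t: 26.05
ee_pos: [531.9, -11.0, 179.9]
ee_rot: [-0.0, 0.742, 0.671, -0.0]
wrist_force: [0.2, 1.1, 0.7]
opening: 0.6
gripper_force: 0.0
```

>>> carry_out(targets=[[[0.01, 0, 0, 0, 0, 0, 255], [0.02, 0, 0, 0, 0, 0, 255], [0.02, 0, 0, 0, 0, 0, 255]]])

```text
t: 26.3
ee_pos: [532.2, -8.2, 179.9]
ee_rot: [-0.0, 0.742, 0.67, -0.0]
wrist_force: [-0.2, -1.4, 0.6]
opening: 0.2
gripper_force: 0.3
```

>>> carry_out(targets=[[[0.01, 0, 0, 0, 0, 0, 255], [0.02, 0, 0, 0, 0, 0, 255], [0.02, 0, 0, 0, 0, 0, 255]]])

```text
t: 26.55
ee_pos: [532.5, -5.1, 179.9]
ee_rot: [-0.0, 0.742, 0.67, -0.0]
wrist_force: [0.9, -0.6, 0.4]
opening: 0.2
gripper_force: 0.2
```

>>> carry_out(targets=[[[0.01, 0, 0, 0, 0, 0, 255], [0.02, 0, 0, 0, 0, 0, 255], [0.03, 0, 0, 0, 0, 0, 255], [0.03, 0, 0, 0, 0, 0, 255]]])

```text
t: 26.88
ee_pos: [532.9, -0.5, 179.9]
ee_rot: [-0.0, 0.742, 0.671, -0.0]
wrist_force: [-0.2, -0.7, 0.1]
opening: 0.5
gripper_force: 0.2
```

>>> carry_out(targets=[[[0.01, 0, 0, 0, 0, 0, 255], [0.02, 0, 0, 0, 0, 0, 255], [0.02, 0, 0, 0, 0, 0, 255]]])

```text
t: 27.13
ee_pos: [533.2, 2.4, 179.9]
ee_rot: [-0.0, 0.742, 0.671, -0.0]
wrist_force: [-0.4, -0.5, 0.6]
opening: 0.5
gripper_force: 0.2
```

>>> carry_out(targets=[[[0.01, 0, 0, 0, 0, 0, 255], [0.02, 0, 0, 0, 0, 0, 255], [0.02, 0, 0, 0, 0, 0, 255]]])

```text
t: 27.38
ee_pos: [533.5, 5.4, 179.9]
ee_rot: [-0.0, 0.742, 0.671, -0.0]
wrist_force: [-0.0, -0.5, 0.4]
opening: 0.7
gripper_force: 0.2
```

The knob is now at about fixture y ≈ −1, which is a handle value of about 0.03. I back away and check.

>>> carry_out(targets=[[[-0.1, 0, 0, 0, 0, 0, 255], [-0.3, 0, 0, 0, 0, 0, 255], [-0.4, 0, -0.2, 0, 0, 0, 255], [-0.4, 0, -0.4, 0, 0, 0, 255], [-0.4, 0, -0.6, 0, 0, 0, 255], [-0.4, -0.3, -0.6, 0, 0, 0, 255], [-0.4, -0.6, -0.6, 0, 0, 0, 255], [-0.4, -0.6, -0.6, 0, 0, 0, 255], [-0.4, -0.6, -0.6, 0, 0, 0, 255]]])

```text
t: 28.13
ee_pos: [435.9, -45.6, 270.0]
ee_rot: [0.001, 0.742, 0.67, -0.002]
wrist_force: [-0.2, -1.0, 0.3]
opening: 0.4
gripper_force: 0.0
```

Run:
```python
from h import *
s=ctrl.observe();print(s['t'],s['ee_pos'],s['wrist_force'])
T=cam('top');A=cam('scene')
for n,cc in(('top',T),('scene',A)):
    h=cc['color'].astype(int);red=((h[...,0]>2.2*h[...,1])&(h[...,0]>2.2*h[...,2])&(h[...,0]>60)).astype(np.uint8)
    red[:160]=0;red[300:]=0;red[:,:300 if n=='scene' else 310]=0;red[:,350:]=0
    v,u=np.nonzero(red)
    if len(u)<20: print(n,len(u));continue
    u,v=(u.min()+u.max())/2,(v.min()+v.max())/2
    p=plane(cc,u,v,189);print(n,len(h),u,v,fix(p))
# jack foot -y edge against end stop: compare with the picture before opening
a=cv2.imread('pics/e.png')[:350];b=cv2.resize(A['color'][165:305,250:425,::-1],(700,350),interpolation=2)
d=np.abs(a.astype(int)-b)[170:,330:].max(-1);print('jack area diff mean/max',d.mean(),np.percentile(d,99.5))
```

```text
28.1333 [435.90711764 -45.64279894 269.98664814] [-0.18020258 -0.9714069   0.25174658]
top 400 322.0 188.0 [2.7045593  1.92784092]
scene 400 327.0 195.5 [-2.33577329 -0.01186084]
jack area diff mean/max 2.399069069069069 9.0
```

The knob is at the fully-open position and the jack hasn't moved since the last picture, where it was home. I hand in.

```bash
python3 -c "
from plant import ctrl
print(ctrl.hand_in())"
```

```text
the job is handed in; nothing more can be done
None
```

The job is handed in, with no verdict returned: the jack was pushed home, the clamp locked and held by itself, then was swung fully open again (the fingers slipped off the knob once, so I pushed it the last stretch), with the jack still home in the last pictures.

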